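Fit the drip plate and reamer to the citrus juicer and hold it pressed

TASK

Get the citrus juicer ready for a lemon: lower the blue drip plate over the two steel pins of the juicer base until it rests flush and let go of it, then take the yellow reamer out of the bamboo box, put its splined stem down through the plate's opening and turn it until the splines mesh with the red drive socket and it slides fully home. Push it well down against the spring of the start switch (past half of its 8 mm travel) and finish like that, still gripping the reamer and holding it pressed. Leave the mug, tumbler and tea strainer where they are, and do not drop the plate.

Things in the scene. Friction and masses are not known exactly. Their poses are not given: they have to be found in the camera images.
- juicer: white juicer base, fixed, 150 (x) x 140 (y) x 70 mm high, origin at the centre of its underside, z up. On its flat top two steel pins, 10 mm thick, 20 mm high (top 8 mm tapers to 4 mm), at x = 0, y = +50 and -50 mm; in the middle a 48 mm round well with the red drive socket.
- deck (a point): centre of the juicer base's flat top (70 mm above its underside), axes as the base: pins along its y axis.
- socket (a point): centre of the top face of the red drive socket (31 mm across), level with the base's flat top when not pressed; z up. A cross-shaped opening goes right through it (24 mm deep): two crossing slots along its x and y axes, each 8.5 mm wide and 25 mm long. It turns with the drive and sinks with the start switch.
- coupling (a joint): turn of the drive socket about the vertical relative to the base, rad, anticlockwise from above, 0 = slots along the base's x and y. It has 0.12 N m of gear drag, so it stays put under a light touch; range -3.1 to 3.1.
- drive_press (a joint): spring-loaded start switch: how far the drive socket is pushed down, m, 0 (up) to 0.008 (stop). It starts to sink at about 4 N and gains 1 N per mm, so 12 N at the stop; it springs back up when let go.
- plate: blue drip plate, 0.15 kg, 84 (x) x 130 (y) x 5 mm, origin at the centre of its underside, flat on the worktop. Two 13 mm pin holes at x = 0, y = +50 and -50 mm; 40 mm square opening in the middle, ringed by a square collar 50 mm outside, top 29 mm above the underside. Fits either way round. Grip the collar across x: the pins come up close beside its y faces.
- caddy: bamboo box, fixed, 90 x 90 x 75 mm high, origin at the centre of its underside. The reamer hangs upright in the 36 mm round hole in its top, skirt resting on the top.
- reamer: yellow reamer, 0.09 kg, upright, origin at the stem's lower tip, z up. By z in mm: 0-8 pointed pilot 10.4 thick; 8-20 cross of splines along x and y, bars 22 long, 6 thick; 20-60 white neck 28 thick; 60-65 round skirt 56 wide; 65-97 grip block with flat faces, 30 across y, 36 across x; 97-115 dome. Home when the neck's lower end sits on the socket's top. Fits at any quarter turn.
- shoulder (a point): on the reamer's axis at the lower end of the neck (reamer z = 20 mm), which lands on the top of the socket; axes as the reamer.
- mug: orange mug, 80 mm wide, 92 mm tall, origin at the centre of its underside; leave alone.
- tumbler: glass tumbler, 72 mm wide, 100 mm tall, origin at the centre of its underside; leave alone.
- strainer: small steel tea strainer, bowl 66 mm wide, 24 mm high, with a thin handle reaching 85 mm to its +y; origin at the centre of the bowl's underside; leave alone.
Mind the look-alikes: they are no part of the job. Of the things like the reamer, leave any that is pink; of the rest the smaller one is meant.

How it is judged:
By the outcome, as a careful person would: the job done as asked, in the order asked, and still so for the second after the job is handed in, while the arm keeps its last pose, push and grip.
It also fails if it takes over 51 s, if anything falls off the work surface, if the arm or the gripper's body presses on something with over 40 N, if the wrist force passes 120 N, or if a joint passes its speed limit or range.

ROBOT

A 6-joint arm with a two-finger parallel gripper is mounted at the origin on the work surface. World frame = base frame: x ahead of the robot, y to its left, z up, the work surface at z = 0. Lengths are in m, angles in rad, forces in N, time in s.
With the tool pointing down it reaches from about 0.325 to 0.75 m from the base axis. Payload 7.6 kg.
Tool frame: the origin (TCP) lies at the very end of the fingers, on their centre line; the grasp point (between the pads) lies 19 mm behind it; z points along the fingers, y is the line along which they close (so a half turn about z gives the same grasp; the last joint's range is limited). The gripper opens to 85 mm and grips with 20 to 120 N. Pads are 22 mm wide; open, the fingers measure 114 mm over their backs; the gripper's body (76 mm by 85 mm) begins 54 mm behind the grasp point. The pads swing forward as they close: fully open they stand 13 mm farther back than shut.
Start: joints at [-1.304, 0.052, 1.401, -0, 1.689, -0.07], TCP at [0.174, -0.496, 0.231] pointing down, gripper open.
Joint ranges: [-2.9, 2.9], [-0.91, 2.17], [0.12, 2.37], [-1.06, 4.2], [0.26, 2.73], [-2.93, 2.93]. Speed limits (rad/s): [2.57, 2.57, 3.01, 3.14, 3.14, 3.14].

INTERFACE

Orientations are given as a unit quaternion [w, x, y, z].
In Python, from workcell import env, cams, finder gives the robot as it stands.
- The arm moves only by the tool servo_tool, never from a script. Its argument "rows" is a list of rows, each an object of numbers: "tx", "ty", "tz": the shift along the tool's x, y, z each as a share of 500 mm, from -1 to 1; "rx", "ry", "rz": the turn, a rotation vector about the tool's x, y, z each as a share of pi rad, from -1 to 1. In form: [{"tx": .., "ty": .., "tz": .., "rx": .., "ry": .., "rz": ..}, ...]. A call has 1 to 8 rows; each row is the pose to reach, as a shift and turn from the pose commanded when the call began, along the tool's axes at that moment, turning the shorter way round; what a row does not reach only later rows make up. A row lasts 1/8 s, in which the tool goes at most 62.5 mm and 10.7 degrees, less where a joint would pass 70% of its speed; a pose out of reach is approached as far as the arm can. A call with a number of a shift or a turn outside -1 to 1 is refused whole. A call with a gripper value outside its range is refused whole. "grip" is the opening, from 0 (shut) to 1 (fully open), set as the call begins (left out, the last holds). The fingers move at their own pace and stop on an object; "newtons" is the grip in N (left out, the last holds). Time passes only in rows, so rows that repeat a pose let the fingers close. It gives the time, the measured TCP pose, the force, the opening and the grip force at its end, in the units of the state.
- env.sense(): the state, without advancing time (a new reading comes with each control period).
- cams.snapshot(name): name is "side" or "top"; returns a dict with "img" (400x640x3 uint8, red, green, blue), "depth" (400x640 float32, m along the optical axis (not along the pixel's ray), 0 where there is no reading), "intrinsics" (3x3 intrinsics, pixels), "k1" (the pictures are not rectified: a ray, as slopes to the right and down, at radius r is drawn at 1 + k1 r^2 times it, then the intrinsics apply), "R" (3x3) and "t" (3): a world point X has camera coordinates R X + t. Camera axes: x right, y down, z forward; pixel columns grow to the right and rows downward; lengths in m; the calibration is good to about 2 mm. A picture is of the moment at which its call begins.
- env.finish_job(): hands the job in; it is judged then, once.
Trained networks look in a picture, given as the dict that the camera call returned (one of the last four; its "shot" number tells which), for a name from the list of things; names that differ only in an ending like _2 or _b are one class to them, and where a whole thing is asked for, a point or a joint stands for the part that bears it (a point fixed in the world has none). Each returns a list of dicts, best first, with "confidence" (0 to 1); they miss things now and then, are a little off and sometimes report something else, mostly with a low value. They report only what shows in the picture. A call takes as long as a camera call. They do not tell look-alikes from the thing itself.
- finder.find_in(picture, name): "at" ([x, y, z] in m, in world coordinates, good to about 4 mm: the middle of the surface that is visible of it).
- finder.cut_out(picture, name): "mask" (400x640 bool, what is visible of it).
- finder.mark_of(picture, name): "at" ([x, y, z] in m, in world coordinates, good to about 4 mm: a listed point, or the origin of a listed thing).
The state is a dict: "clock": time; "joints": joint angles; "qd": joint speeds; "joint_torque": joint torques, N m; "eef_pos": TCP position; "eef_rot": TCP orientation; "wrist_force": force on the tool from outside, world axes, zero at the start; "ft_torque": the same for the moment, N m; "grip_width": opening from 0.0 (shut) to 1.0 (fully open); "grasp_force": force on a finger pad.
Only numpy, scipy, OpenCV 4.12 (cv2) and the standard library are available. Lean on these libraries where they do the work, as an engineer would, in place of code of your own. Each camera call takes 0.05 s, during which the arm holds its last target. There are 200 camera calls.

## Working session

There is one attempt and no reset: what is moved stays moved. The work goes in short steps, Python scripts to look and compute and a tool call to move; the robot and the scene stay as the last step left them, time stands still between calls to the robot, and variables do not carry over. Pictures are saved under pics/ and viewed, at most 10 in all, crops included, and the job is handed in when it is done.

Besides the shell and the picture viewer there is one more tool, called after "Call:" as name(argument=value, ...), one argument or row to a line, values as JSON. servo_tool: Moves the arm, as the interface text tells. Its arguments: {"type":"object","properties":{"rows":{"type":"array","items":{"type":"object","properties":{"tx":{"type":"number","minimum":-1,"maximum":1},"ty":{"type":"number","minimum":-1,"maximum":1},"tz":{"type":"number","minimum":-1,"maximum":1},"rx":{"type":"number","minimum":-1,"maximum":1},"ry":{"type":"number","minimum":-1,"maximum":1},"rz":{"type":"number","minimum":-1,"maximum":1}}}},"grip":{"type":"number"},"newtons":{"type":"number"}},"required":["rows"]}

```bash
ls; mkdir -p pics; cat > h.py <<'E'
import numpy as np, cv2
from workcell import env, cams, finder
def cloud(s):
    K=np.array(s["intrinsics"]);d=s["depth"];h,w=d.shape
    u,v=np.meshgrid(np.arange(w),np.arange(h))
    p=np.stack([(u-K[0,2])/K[0,0],(v-K[1,2])/K[1,1]],-1)
    q=p.copy()
    for _ in range(8): q=p/(1+s["k1"]*(q**2).sum(-1,keepdims=True))
    X=np.concatenate([q*d[...,None],d[...,None]],-1)
    P=(X-np.array(s["t"]))@np.array(s["R"])
    P[d==0]=np.nan
    return P
def save(img,n): cv2.imwrite("pics/"+n,np.ascontiguousarray(img[...,::-1]))
E
python3 - <<'E'
from h import *
st=env.sense();print({k:np.round(v,3).tolist() for k,v in st.items()})
for c in ["top","side"]:
    s=cams.snapshot(c);save(s["img"],c+"0.png")
    print(c,"cam",-np.array(s["R"]).T@np.array(s["t"]))
    for n in ["juicer","deck","socket","plate","caddy","reamer","shoulder","mug","tumbler","strainer"]:
        print(n,[(np.round(f["at"],3).tolist(),round(f["confidence"],2)) for f in finder.mark_of(s,n)])
E
```

```text
pics
{'clock': 0.0, 'joints': [-1.304, 0.053, 1.402, -0.0, 1.689, -0.07], 'qd': [0.001, 0.001, -0.001, 0.001, -0.002, 0.001], 'joint_torque': [-0.0, -38.167, -36.019, -0.0, 0.006, -0.0], 'eef_pos': [0.173, -0.495, 0.23], 'eef_rot': [-0.001, 0.986, 0.168, -0.0], 'wrist_force': [0.299, 0.079, -0.206], 'ft_torque': [0.001, -0.027, 0.002], 'grasp_force': 0.0, 'grip_width': 0.997}
top cam [ 0.44857704 -0.04752775  1.51197011]
juicer [([0.577, -0.046, -0.001], 0.59)]
deck [([0.577, -0.047, 0.066], 0.9), ([0.715, 0.252, -0.002], 0.55)]
socket [([0.576, -0.043, 0.072], 0.54)]
plate [([0.534, 0.337, 0.0], 0.62)]
caddy [([0.504, -0.335, -0.002], 0.6)]
reamer [([0.512, -0.446, 0.005], 0.89), ([0.505, -0.326, 0.015], 0.86), ([0.606, -0.306, -0.001], 0.52), ([0.791, -0.008, 0.003], 0.38)]
shoulder [([0.576, -0.045, 0.071], 0.29)]
mug [([0.727, -0.264, 0.003], 0.59), ([0.532, 0.339, 0.001], 0.35)]
tumbler [([0.715, 0.251, -0.003], 0.67)]
strainer [([0.79, -0.01, 0.003], 0.96)]
side cam [0.14468978 0.94888152 1.03136703]
juicer [([0.572, -0.043, -0.002], 0.68)]
deck [([0.574, -0.05, 0.07], 0.6)]
socket [([0.574, -0.047, 0.068], 0.52)]
plate []
caddy [([0.503, -0.332, 0.002], 0.84)]
reamer [([0.509, -0.45, 0.001], 0.7), ([0.605, -0.324, 0.049], 0.67), ([0.505, -0.33, 0.014], 0.64)]
shoulder [([0.6, -0.344, 0.041], 0.71), ([0.514, -0.447, 0.026], 0.67), ([0.507, -0.328, 0.036], 0.58)]
mug [([0.725, -0.264, 0.0], 0.86), ([0.504, -0.327, 0.014], 0.45)]
tumbler [([0.71, 0.245, 0.005], 0.95), ([0.573, -0.052, 0.071], 0.49)]
strainer [([0.785, -0.006, 0.003], 0.51)]
```

View pics/top0.png

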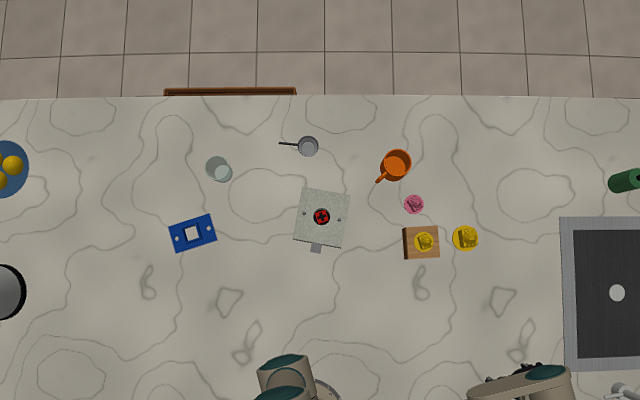

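View pics/side0.png

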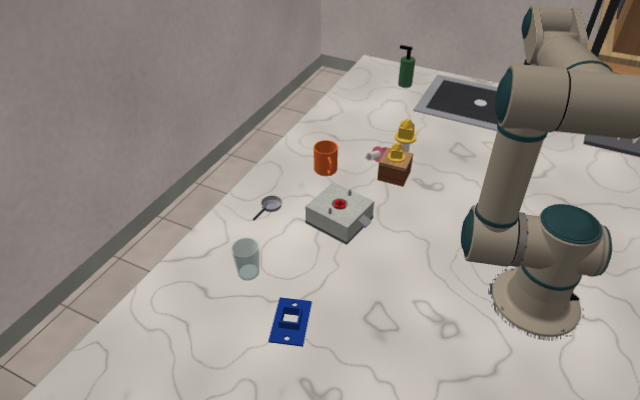

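The top view shows the plate at px (193,233), the juicer at (321,217), the box with the reamer at (424,241), the bigger look-alike at (466,238) and the pink one at (414,204). The side view agrees. Next I measure the poses precisely.

```bash
cat >> h.py <<'E'
def onplane(s,uv,z):
    K=np.array(s["intrinsics"]);p=(np.atleast_2d(uv).astype(float)-K[:2,2])/[K[0,0],K[1,1]];q=p.copy()
    for _ in range(8): q=p/(1+s["k1"]*(q**2).sum(-1,keepdims=True))
    R=np.array(s["R"]);c=-R.T@np.array(s["t"])
    d=np.c_[q,np.ones(len(q))]@R
    return c+d*((z-c[2])/d[:,2])[:,None]
def rect(P):
    (c,sz,a)=cv2.minAreaRect(np.ascontiguousarray(P[:,:2]*1000,dtype=np.float32));return np.round(c,1),np.round(sz,1),round(a,1)
E
python3 - <<'E'
from h import *
for c in ["top","side"]:
    s=cams.snapshot(c);P=cloud(s);img=s["img"];hsv=cv2.cvtColor(img,cv2.COLOR_RGB2HSV).astype(int)
    print(c,np.array(s["intrinsics"])[0,0],s["k1"])
    def near(x,y,r): return np.hypot(P[...,0]-x,P[...,1]-y)<r
    blue=(abs(hsv[...,0]-112)<12)&(hsv[...,1]>120)&near(.534,.337,.11)
    z=P[...,2]
    print("blue n",blue.sum(),"z pct",np.round(np.nanpercentile(z[blue],[1,25,50,75,90,99]),4))
    for n,m in [("plate",blue&(z<.012)),("collar",blue&(z>.022))]:
        print(n,m.sum(),rect(P[m]),np.round(P[m].mean(0),4))
    m=near(.576,-.046,.12)&(z>.06)&(z<.075)
    v,u=np.nonzero(m);print("jtop",m.sum(),rect(P[m]),np.round(np.nanmedian(P[m],0),4))
    red=(hsv[...,1]>150)&((hsv[...,0]<8)|(hsv[...,0]>172))&near(.576,-.046,.04)
    v,u=np.nonzero(red);print("red",red.sum(),np.round(onplane(s,np.c_[u,v],.07).mean(0),4),rect(onplane(s,np.c_[u,v],.07)))
    pin=near(.576,-.046,.075)&(z>.08)
    for sgn in (1,-1):
        k=pin&(np.sign(P[...,1]+.046)==sgn);print("pin",k.sum(),np.round(P[k].mean(0),4) if k.any() else 0, np.nanmax(z[k]) if k.any() else 0)
    yel=(abs(hsv[...,0]-25)<8)&(hsv[...,1]>150)
    for x,y in [(.505,-.33),(.512,-.447)]:
        k=yel&near(x,y,.055);print("yel",k.sum(),np.round(np.nanpercentile(z[k],[1,25,50,75,99]),3))
        zm=np.nanmax(z[k])
        for lo,hi in [(zm-.008,zm+.01),(zm-.03,zm-.014),(zm-.065,zm-.045)]:
            q=k&(z>lo)&(z<hi)
            if q.sum()>4: print("   ",round(lo,3),q.sum(),rect(P[q]),np.round(P[q].mean(0),4))
    m=near(.505,-.333,.07)&(z>.068)&(z<.079)&~yel
    print("box",m.sum(),rect(P[m]),np.round(np.median(P[m],0),4))
    m=near(.605,-.315,.07)&(z>.01)&((hsv[...,0]>150)&(hsv[...,0]<176)&(hsv[...,1]>70));print("pink",rect(P[m]),np.nanmax(z[m]))
    if c=="top":
        def crop(v0,v1,u0,u1,k): return cv2.resize(img[v0:v1,u0:u1],None,fx=k,fy=k,interpolation=cv2.INTER_CUBIC)
        a=crop(182,257,290,355,6);b=crop(182,257,395,485,6)[:, :]
        im=np.hstack([a,b])
        im=im[:, :];im=cv2.resize(im,(780,int(im.shape[0]*780/im.shape[1])));save(im,"crop1.png")
E
```

```text
top 514.6172399652321 -0.10073078734286411
blue n 991 z pct [-0.0021  0.0036  0.0062  0.0095  0.0263  0.0332]
plate 815 (array([530.6, 334. ]), array([ 83. , 129.9]), 18.8) [0.5306 0.332  0.0052]
collar 129 (array([530.1, 334.1]), array([50.9, 52.9]), 18.3) [0.53   0.3341 0.0288]
jtop 2336 (array([564.5, -45. ]), array([140.1, 172.2]), 79.5) [ 0.573  -0.0462  0.0701]
red 114 [ 0.5741 -0.0468  0.07  ] (array([574.2, -46.6]), array([34.8, 32.1]), 18.4)
pin 11 [0.5831 0.0017 0.0847] 0.09263857375395568
pin 9 [ 0.5656 -0.0962  0.087 ] 0.09198185200626431
yel 331 [0.073 0.079 0.086 0.116 0.134]
    0.128 19 (array([ 501.4, -329.4]), array([14.4, 12.1]), 26.2) [ 0.501  -0.3292  0.1313]
    0.106 88 (array([ 503. , -330.6]), array([35.8, 28.5]), 20.4) [ 0.5021 -0.3286  0.1145]
    0.071 172 (array([ 503.1, -331.6]), array([53.2, 56.8]), 0.2) [ 0.503  -0.327   0.0795]
yel 362 [0.047 0.086 0.093 0.116 0.13 ]
    0.128 16 (array([ 559.5, -431.1]), array([ 8.8, 23.6]), 8.0) [ 0.5603 -0.4319  0.1293]
    0.106 71 (array([ 550.8, -433. ]), array([26.4, 39.1]), 4.3) [ 0.548  -0.4321  0.1147]
    0
[... 812 characters left out ...]
el 237 [0.072 0.079 0.094 0.111 0.128]
    0.126 8 (array([ 502.3, -326.4]), array([13.9,  7.9]), 5.2) [ 0.5023 -0.3256  0.1281]
    0.104 61 (array([ 503.2, -324.7]), array([33.2, 31. ]), 18.4) [ 0.5023 -0.3177  0.1121]
    0.069 103 (array([ 513.7, -328.5]), array([57.4, 74.7]), 66.9) [ 0.5028 -0.3164  0.0792]
yel 67 [0.067 0.081 0.086 0.09  0.1  ]
    0.092 11 (array([ 560.5, -432.3]), array([ 4.1, 31.1]), 20.3) [ 0.5606 -0.4319  0.0962]
    0.07 37 (array([ 548.7, -436.1]), array([57.3, 21.4]), 87.1) [ 0.5495 -0.4282  0.0812]
box 301 (array([ 502.2, -324.3]), array([91.5, 98.6]), 3.0) [ 0.4878 -0.3056  0.0734]
pink (array([ 589.3, -363.8]), array([36.1, 50.7]), 74.0) 0.057204148113564966
```

View pics/crop1.png

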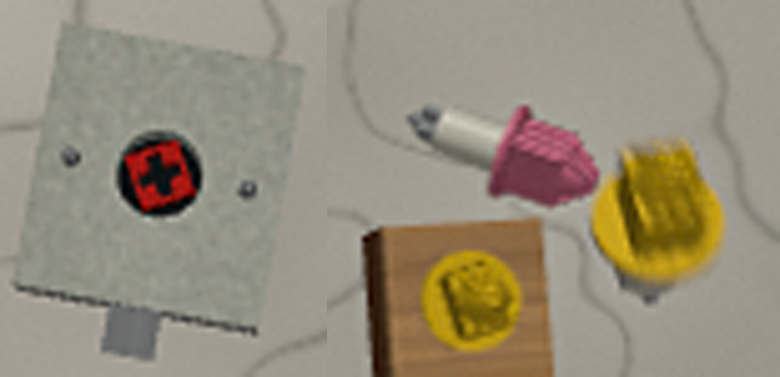

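```bash
cat >> h.py <<'E'
from scipy.spatial.transform import Rotation as Ro
def goto(x,y,z,psi,frm=None):
    """shares for one row: TCP to x,y,z (m), tool down, tool y at world angle psi (deg)"""
    st=env.sense();w=st["eef_rot"];R=Ro.from_quat([w[1],w[2],w[3],w[0]]);p=np.array(st["eef_pos"])
    a=np.radians(psi);ty=np.array([np.cos(a),np.sin(a),0]);tz=np.array([0,0,-1.]);tx=np.cross(ty,tz)
    T=Ro.from_matrix(np.c_[tx,ty,tz])
    if frm is not None: p=np.array(frm)
    return np.round(R.inv().apply(np.array([x,y,z])-p)/.5,4),np.round((R.inv()*T).as_rotvec()/np.pi,4)
def psi():
    w=env.sense()["eef_rot"];v=Ro.from_quat([w[1],w[2],w[3],w[0]]).as_matrix()[:,1];return np.degrees(np.arctan2(v[1],v[0]))
E
python3 - <<'E'
from h import *
print(psi());print(goto(.36,-.06,.23,-25));print(goto(.531,.336,.16,18.5))
# socket cross angle from top picture
s=cams.snapshot("top");img=s["img"];hsv=cv2.cvtColor(img,cv2.COLOR_RGB2HSV).astype(int)
big=cv2.resize(img,None,fx=8,fy=8,interpolation=cv2.INTER_CUBIC)
n=300;g=np.linspace(-.02,.02,n);X,Y=np.meshgrid(.5742+g,-.0467+g,indexing="ij")
W=np.stack([X.ravel(),Y.ravel(),np.full(X.size,.07)],1);C=W@np.array(s["R"]).T+np.array(s["t"]);q=C[:,:2]/C[:,2:]
q=q*(1+s["k1"]*(q**2).sum(1,keepdims=True));K=np.array(s["intrinsics"]);uv=(q*[K[0,0],K[1,1]]+K[:2,2]).astype(np.float32).reshape(n,n,2)
r=cv2.remap(img,uv[...,0],uv[...,1],cv2.INTER_CUBIC)[...,0].astype(float)
rr=np.hypot(X-.5742,Y+.0467);th=np.degrees(np.arctan2(Y+.0467,X-.5742))
m=(rr>.007)&(rr<.012)
z=(r[m]-r[m].mean())*np.exp(1j*np.radians(4*th[m]));print("bright dir 4-fold",np.degrees(np.angle(z.sum()))/4, "slot dir",np.degrees(np.angle(-z.sum()))/4)
E
```

```text
-70.70210253507302
(array([ 0.6399, -0.6988,  0.0026]), array([ 0.    ,  0.    , -0.2539]))
(array([ 1.2244, -1.3333,  0.1425]), array([ 0.    ,  0.    , -0.4956]))
bright dir 4-fold -25.712726720322532 slot dir 19.287273279677468
```

Call:
servo_tool(
  rows=[
    {"tx": 0.64, "ty": -0.7, "tz": 0, "rz": -0.25},
    {"tx": 0.64, "ty": -0.7, "tz": 0, "rz": -0.25},
    {"tx": 0.64, "ty": -0.7, "tz": 0, "rz": -0.25},
    {"tx": 0.64, "ty": -0.7, "tz": 0, "rz": -0.25},
    {"tx": 0.64, "ty": -0.7, "tz": 0, "rz": -0.25},
    {"tx": 0.64, "ty": -0.7, "tz": 0, "rz": -0.25},
    {"tx": 0.64, "ty": -0.7, "tz": 0, "rz": -0.25},
    {"tx": 0.64, "ty": -0.7, "tz": 0, "rz": -0.25},
  ],
  grip=1,
)

```text
invalid input
```

```bash
python3 -c "
from h import *
print(psi(),env.sense()['eef_pos'],goto(.531,.336,.12,18.5),goto(.531,.336,.12,18.5,(.36,-.06,.23)))"
```

```text
-70.70436468352116 [ 0.17352296 -0.49550318  0.23133113] (array([ 1.2243, -1.3334,  0.2226]), array([ 0.    ,  0.    , -0.4956])) (array([ 0.5845, -0.6345,  0.22  ]), array([ 0.    ,  0.    , -0.4956]))
```

Call:
servo_tool(
  rows=[
    {"tx": 0.64, "ty": -0.7, "tz": 0.0, "rx": 0.0, "ry": 0.0, "rz": -0.25},
    {"tx": 0.64, "ty": -0.7, "tz": 0.0, "rx": 0.0, "ry": 0.0, "rz": -0.25},
    {"tx": 0.64, "ty": -0.7, "tz": 0.0, "rx": 0.0, "ry": 0.0, "rz": -0.25},
    {"tx": 0.64, "ty": -0.7, "tz": 0.0, "rx": 0.0, "ry": 0.0, "rz": -0.25},
    {"tx": 0.64, "ty": -0.7, "tz": 0.0, "rx": 0.0, "ry": 0.0, "rz": -0.25},
    {"tx": 0.64, "ty": -0.7, "tz": 0.0, "rx": 0.0, "ry": 0.0, "rz": -0.25},
    {"tx": 0.64, "ty": -0.7, "tz": 0.0, "rx": 0.0, "ry": 0.0, "rz": -0.25},
    {"tx": 0.64, "ty": -0.7, "tz": 0.0, "rx": 0.0, "ry": 0.0, "rz": -0.25},
  ],
)

```text
clock: 2.25
eef_pos: [0.3604, -0.057, 0.2316]
eef_rot: [0.0, 0.846, 0.533, 0.0]
wrist_force: [-0.5, 0.5, 0.5]
grip_width: 0.998
grasp_force: 0.0
```

```bash
python3 -c "
from h import *
print(psi(),goto(.531,.336,.12,18.5))"
```

```text
-25.562244614348476 (array([ 0.8563, -0.0316,  0.2235]), array([ 0.0004,  0.    , -0.2448]))
```

Call:
servo_tool(
  rows=[
    {"tx": 0.856, "ty": -0.032, "tz": 0.22, "rx": 0.0, "ry": 0.0, "rz": -0.245},
    {"tx": 0.856, "ty": -0.032, "tz": 0.22, "rx": 0.0, "ry": 0.0, "rz": -0.245},
    {"tx": 0.856, "ty": -0.032, "tz": 0.22, "rx": 0.0, "ry": 0.0, "rz": -0.245},
    {"tx": 0.856, "ty": -0.032, "tz": 0.22, "rx": 0.0, "ry": 0.0, "rz": -0.245},
    {"tx": 0.856, "ty": -0.032, "tz": 0.22, "rx": 0.0, "ry": 0.0, "rz": -0.245},
    {"tx": 0.856, "ty": -0.032, "tz": 0.22, "rx": 0.0, "ry": 0.0, "rz": -0.245},
    {"tx": 0.856, "ty": -0.032, "tz": 0.22, "rx": 0.0, "ry": 0.0, "rz": -0.245},
    {"tx": 0.856, "ty": -0.032, "tz": 0.22, "rx": 0.0, "ry": 0.0, "rz": -0.245},
  ],
)

```text
clock: 3.25
eef_pos: [0.5301, 0.3356, 0.1165]
eef_rot: [-0.002, 0.584, 0.812, -0.003]
wrist_force: [-0.1, -0.2, 0.2]
grip_width: 0.998
grasp_force: 0.0
```

```bash
python3 -c "
from h import *
print(psi(),goto(.531,.336,.009,18.5),env.sense()['eef_pos'])"
```

```text
18.584370736675798 (array([0.0005, 0.0034, 0.2151]), array([-0.0021,  0.0003,  0.0005])) [0.53008779 0.33555418 0.11654964]
```

Call:
servo_tool(
  rows=[
    {"tx": 0.0, "ty": 0.0, "tz": 0.11, "rx": 0.0, "ry": 0.0, "rz": 0.0},
    {"tx": 0.0, "ty": 0.0, "tz": 0.18, "rx": 0.0, "ry": 0.0, "rz": 0.0},
    {"tx": 0.0, "ty": 0.0, "tz": 0.22, "rx": 0.0, "ry": 0.0, "rz": 0.0},
    {"tx": 0.0, "ty": 0.0, "tz": 0.22, "rx": 0.0, "ry": 0.0, "rz": 0.0},
  ],
)

```text
clock: 3.75
eef_pos: [0.5307, 0.3325, 0.0108]
eef_rot: [-0.0, 0.585, 0.811, -0.001]
wrist_force: [0.6, -0.4, 1.5]
grip_width: 0.996
grasp_force: 0.0
```

```bash
python3 - <<'E'
from h import *
print(psi(),env.sense()['eef_pos'],goto(.531,.336,.009,18.5))
E
```

```text
18.371062954136455 [0.53072342 0.33249284 0.01075136] (array([0.0065, 0.0027, 0.0035]), array([-0.0005,  0.0001, -0.0007]))
```

Call:
servo_tool(
  rows=[
    {"tx": 0.0, "ty": 0.0, "tz": 0.0, "rx": 0.0, "ry": 0.0, "rz": 0.0},
    {"tx": 0.0, "ty": 0.0, "tz": 0.0, "rx": 0.0, "ry": 0.0, "rz": 0.0},
    {"tx": 0.0, "ty": 0.0, "tz": 0.0, "rx": 0.0, "ry": 0.0, "rz": 0.0},
    {"tx": 0.0, "ty": 0.0, "tz": 0.0, "rx": 0.0, "ry": 0.0, "rz": 0.0},
    {"tx": 0.0, "ty": 0.0, "tz": 0.0, "rx": 0.0, "ry": 0.0, "rz": 0.0},
    {"tx": 0.0, "ty": 0.0, "tz": 0.0, "rx": 0.0, "ry": 0.0, "rz": 0.0},
  ],
  grip=0.0,
  newtons=50,
)

```text
clock: 4.5
eef_pos: [0.5324, 0.3338, 0.0136]
eef_rot: [0.001, 0.585, 0.811, 0.002]
wrist_force: [0.4, -0.3, 6.1]
grip_width: 0.569
grasp_force: 54.4
```

Call:
servo_tool(
  rows=[
    {"tx": 0.0, "ty": 0.0, "tz": -0.04, "rx": 0.0, "ry": 0.0, "rz": 0.0},
    {"tx": 0.0, "ty": 0.0, "tz": -0.12, "rx": 0.0, "ry": 0.0, "rz": 0.0},
    {"tx": 0.0, "ty": 0.0, "tz": -0.24, "rx": 0.0, "ry": 0.0, "rz": 0.0},
    {"tx": 0.0, "ty": 0.0, "tz": -0.3, "rx": 0.0, "ry": 0.0, "rz": 0.0},
    {"tx": 0.0, "ty": 0.0, "tz": -0.3, "rx": 0.0, "ry": 0.0, "rz": 0.0},
  ],
)

```text
clock: 5.12
eef_pos: [0.5322, 0.3338, 0.1654]
eef_rot: [0.001, 0.585, 0.811, 0.003]
wrist_force: [0.7, -0.3, -2.4]
grip_width: 0.569
grasp_force: 53.6
```

```bash
python3 - <<'E'
from h import *
st=env.sense()
print(psi(),st['eef_pos'],st['wrist_force'],goto(.574,-.044,.16,-10.3))
s=cams.snapshot("side");P=cloud(s);img=s["img"];hsv=cv2.cvtColor(img,cv2.COLOR_RGB2HSV).astype(int)
b=(abs(hsv[...,0]-112)<12)&(hsv[...,1]>120)&(np.hypot(P[...,0]-.53,P[...,1]-.335)<.1)
p=P[b];c=p.mean(0);u=np.linalg.svd(p-c)[0:0] if 0 else None
print(np.nanpercentile(p[:,2],[2,25,50,75,98]))
E
```

```text
18.400158782989003 [0.53218757 0.33381707 0.16543734] [ 0.72847057 -0.3218776  -2.37744041] (array([-0.7434, -0.1592,  0.009 ]), array([ 0.002 , -0.0009,  0.1594]))
[0.15329998 0.15575908 0.15750643 0.16787544 0.21189309]
```

Call:
servo_tool(
  rows=[
    {"tx": -0.08, "ty": -0.02, "tz": 0.0, "rx": 0.0, "ry": 0.0, "rz": 0.03},
    {"tx": -0.19, "ty": -0.04, "tz": 0.0, "rx": 0.0, "ry": 0.0, "rz": 0.06},
    {"tx": -0.3, "ty": -0.06, "tz": 0.0, "rx": 0.0, "ry": 0.0, "rz": 0.09},
    {"tx": -0.41, "ty": -0.09, "tz": 0.0, "rx": 0.0, "ry": 0.0, "rz": 0.12},
    {"tx": -0.52, "ty": -0.11, "tz": 0.0, "rx": 0.0, "ry": 0.0, "rz": 0.14},
    {"tx": -0.63, "ty": -0.13, "tz": 0.0, "rx": 0.0, "ry": 0.0, "rz": 0.16},
    {"tx": -0.71, "ty": -0.15, "tz": 0.0, "rx": 0.0, "ry": 0.0, "rz": 0.16},
    {"tx": -0.743, "ty": -0.159, "tz": 0.0, "rx": 0.002, "ry": -0.001, "rz": 0.16},
  ],
)

```text
clock: 6.18
eef_pos: [0.5717, -0.0465, 0.1586]
eef_rot: [-0.002, 0.769, 0.639, -0.005]
wrist_force: [-0.3, -0.5, -1.6]
grip_width: 0.57
grasp_force: 53.5
```

Call:
servo_tool(
  rows=[
    {"tx": 0.0, "ty": 0.0, "tz": 0.04, "rx": 0.0, "ry": 0.0, "rz": 0.0},
    {"tx": 0.0, "ty": 0.0, "tz": 0.07, "rx": 0.0, "ry": 0.0, "rz": 0.0},
    {"tx": 0.0, "ty": 0.0, "tz": 0.08, "rx": 0.0, "ry": 0.0, "rz": 0.0},
    {"tx": 0.0, "ty": 0.0, "tz": 0.08, "rx": 0.0, "ry": 0.0, "rz": 0.0},
  ],
)

```text
clock: 6.68
eef_pos: [0.5725, -0.044, 0.1208]
eef_rot: [-0.001, 0.768, 0.64, -0.004]
wrist_force: [0.3, 0.2, -1.0]
grip_width: 0.568
grasp_force: 53.5
```

```bash
python3 - <<'E'
from h import *
st=env.sense()
print(psi(),st['eef_pos'],st['wrist_force'])
ims=[]
for c in ["top","side"]:
    s=cams.snapshot(c);P=cloud(s);img=s["img"];hsv=cv2.cvtColor(img,cv2.COLOR_RGB2HSV).astype(int)
    b=(abs(hsv[...,0]-112)<12)&(hsv[...,1]>120)&(np.hypot(P[...,0]-.574,P[...,1]+.044)<.1)
    k=b&(P[...,2]<.125);print(c,b.sum(),k.sum(),np.nanpercentile(P[b][:,2],[2,25,50,75,98]),rect(P[k]))
    v,u=np.nonzero(b);v,u=int(v.mean()),int(u.mean())
    ims.append(cv2.resize(img[v-35:v+35,u-35:u+35],(390,390),interpolation=cv2.INTER_CUBIC));print(u,v)
save(np.hstack(ims),"hover.png")
E
```

```text
-10.35568132545068 [ 0.57245014 -0.04401651  0.12082618] [ 0.25239475  0.18519497 -0.96391198]
top 249 226 [0.10724843 0.11130712 0.11358842 0.11577171 0.36408574] (array([569.2, -39.4]), array([102.7,  80.9]), 81.7)
318 226
side 737 573 [0.10776763 0.11115003 0.11304336 0.1222154  0.13924101] (array([586.9, -40.5]), array([134.1, 117. ]), 81.9)
338 195
```

View pics/hover.png

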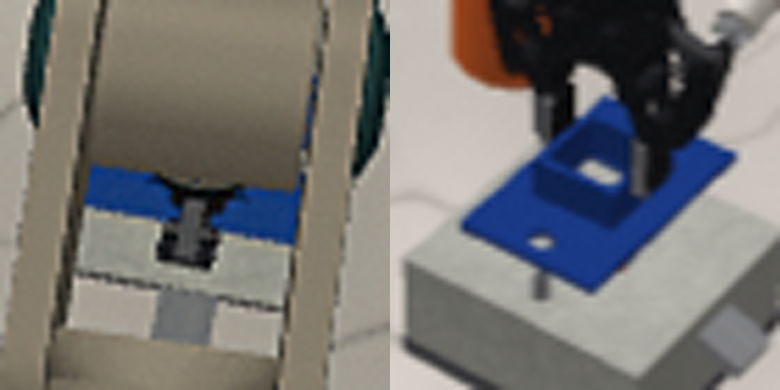

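```bash
python3 - <<'E'
from h import *
s=cams.snapshot("side");P=cloud(s);img=s["img"];hsv=cv2.cvtColor(img,cv2.COLOR_RGB2HSV).astype(int)
zt=.1208-.0136
blue=((abs(hsv[...,0]-112)<12)&(hsv[...,1]>90))
# hole centroid, soft weights by saturation
v0,v1,u0,u1=197,210,322,340
sat=hsv[v0:v1,u0:u1,1].astype(float)
print(sat.astype(int))
vv,uu=np.mgrid[v0:v1,u0:u1]
lab,L=cv2.connectedComponents((~blue[v0:v1,u0:u1]).astype(np.uint8))
l=L[203-v0,330-u0];k=L==l
kd=cv2.dilate(k.astype(np.uint8),np.ones((3,3)))>0
w=np.clip(np.median(sat[sat>150])-sat,0,None)*kd
c=[(w*uu).sum()/w.sum(),(w*vv).sum()/w.sum()]
print("hole px",c,k.sum(),onplane(s,c,zt+.0025))
# expected from tcp pose: hole = tcp + 50 mm along plate y
p=env.sense()["eef_pos"];a=np.radians(79.7);print("tcp-based",p[0]+.05*np.cos(a),p[1]+.05*np.sin(a))
s0=cv2.imread("pics/side0.png")[...,::-1];g=cv2.cvtColor(s0,cv2.COLOR_RGB2GRAY).astype(int)
print(g[203:218,322:340]);print(g[186:199,341:357])
E
```

```text
[[209 209 207 207 207 207 206 207 207 207 204 209 207 208 207 205 205 204]
 [207 209 207 206 206 207 207 207 206 207 207 207 207 207 209 206 206 202]
 [207 206 207 209 207 206 209 206 207 206 206 207 207 207 206 207 207 211]
 [207 207 207 206 207 209 203 212 206 206 207 207 206 207 207 207 207 207]
 [207 207 207 207 207 208 207 184 176 200 208 206 206 206 206 207 206 209]
 [210 207 209 209 206 201 129  55  51  97 190 207 207 209 206 209 207 207]
 [167 203 206 207 207 180  45   3   5  15 135 207 207 206 209 209 206 207]
 [ 36 101 165 201 208 207 182 128 103 138 207 209 207 207 207 207 206 206]
 [ 12   3  34  91 156 198 206 207 207 207 205 209 207 209 207 207 207 209]
 [ 11  11  12   6  35  97 157 202 208 207 209 209 206 207 207 207 207 209]
 [ 13  12  13  12  13   3  39 114 186 204 208 209 206 207 207 207 207 207]
 [ 12  12  12  13  13  13   8  11  80 129 159 204 206 207 206 207 206 206]
 [ 13  12  10  13  11  11   5   7   9  17  39  94 157 202 209 209 206 207]]
hole px [np.float64(329.69055944055947), np.float64(202.78787878787878)] 6 [[0.58381104 0.00886534 0.1097    ]]
tcp-based 0.
[... 1335 characters left out ...]
 178 174 169 171 176 181 185]
 [172 171 171 171 169 170 174 168 156 159 169 177 184 185 187 188]
 [172 173 173 173 172 172 171 153 114 113 158 183 185 189 190 190]
 [172 173 174 173 171 171 164 133  94 101 145 173 180 186 190 191]
 [172 174 174 173 171 169 154 121  87  80 133 172 172 176 181 187]
 [172 174 173 174 172 168 154 118  83  88 140 172 173 175 174 175]
 [174 175 173 175 175 173 157 114  80  91 139 170 171 173 173 172]
 [173 174 173 172 171 172 158 122  96 114 151 170 171 173 173 173]
 [172 174 174 173 171 171 171 171 171 171 172 172 172 173 176 177]
 [170 172 173 172 171 170 171 173 175 175 173 172 171 173 174 175]
 [145 158 166 171 174 175 175 176 175 174 176 172 170 171 173 174]]
```

```bash
python3 - <<'E'
from h import *
s=cams.snapshot("side")
for px in [(329.7,207.9),(349.4,190.0)]: print(onplane(s,px,.09))
print(onplane(s,(329.7,202.8),.1097))
st=env.sense();print(st["eef_pos"])
# model check: project a synthetic pin: ends
R,t,K=map(np.array,(s["R"],s["t"],s["intrinsics"]))
def pr(X):
    c=R@np.array(X)+t;q=c[:2]/c[2];q=q*(1+s["k1"]*(q@q));return q*[K[0,0],K[1,1]]+K[:2,2]
b=onplane(s,(329.7,207.9),.09)[0];print(pr([b[0],b[1],.07]),pr([b[0]-.002,b[1]+.0046,.07]))
E
```

```text
[[0.58367811 0.0085223  0.09      ]]
[[ 0.56555435 -0.08886117  0.09      ]]
[[0.58376489 0.00889988 0.1097    ]]
[ 0.57305872 -0.04448058  0.12211906]
[329.61467615 213.05243423] [329.54841405 214.24036783]
```

Call:
servo_tool(
  rows=[
    {"tx": 0.0, "ty": 0.0, "tz": 0.02, "rx": 0.0, "ry": 0.0, "rz": 0.0},
    {"tx": 0.001, "ty": 0.0, "tz": 0.034, "rx": 0.0, "ry": 0.0, "rz": 0.0},
    {"tx": 0.001, "ty": 0.0, "tz": 0.044, "rx": 0.0, "ry": 0.0, "rz": 0.0},
    {"tx": 0.001, "ty": 0.0, "tz": 0.052, "rx": 0.0, "ry": 0.0, "rz": 0.0},
    {"tx": 0.001, "ty": 0.0, "tz": 0.052, "rx": 0.0, "ry": 0.0, "rz": 0.0},
  ],
)

```text
clock: 7.5
eef_pos: [0.5741, -0.0455, 0.0965]
eef_rot: [0.002, 0.769, 0.64, -0.002]
wrist_force: [5.3, -5.4, 0.8]
grip_width: 0.572
grasp_force: 53.9
```

Call:
servo_tool(
  rows=[
    {"tx": -0.003, "ty": 0.003, "tz": 0.0, "rx": 0.0, "ry": 0.0, "rz": 0.0},
    {"tx": -0.003, "ty": 0.003, "tz": 0.008, "rx": 0.0, "ry": 0.0, "rz": 0.0},
    {"tx": -0.003, "ty": 0.003, "tz": 0.014, "rx": 0.0, "ry": 0.0, "rz": 0.0},
    {"tx": -0.003, "ty": 0.003, "tz": 0.014, "rx": 0.0, "ry": 0.0, "rz": 0.0},
  ],
)

```text
clock: 8.0
eef_pos: [0.5743, -0.0465, 0.0881]
eef_rot: [0.0, 0.768, 0.64, -0.003]
wrist_force: [4.8, -4.4, 0.1]
grip_width: 0.568
grasp_force: 53.7
```

Call:
servo_tool(
  rows=[
    {"tx": -0.003, "ty": 0.003, "tz": 0.0, "rx": 0.0, "ry": 0.0, "rz": 0.0},
    {"tx": -0.003, "ty": 0.003, "tz": 0.004, "rx": 0.0, "ry": 0.0, "rz": 0.0},
    {"tx": -0.003, "ty": 0.003, "tz": 0.008, "rx": 0.0, "ry": 0.0, "rz": 0.0},
    {"tx": -0.003, "ty": 0.003, "tz": 0.008, "rx": 0.0, "ry": 0.0, "rz": 0.0},
  ],
)

```text
clock: 8.5
eef_pos: [0.5747, -0.0475, 0.0841]
eef_rot: [-0.001, 0.768, 0.64, -0.004]
wrist_force: [-0.6, 0.2, -0.7]
grip_width: 0.569
grasp_force: 53.6
```

Call:
servo_tool(
  rows=[
    {"tx": 0.0, "ty": 0.0, "tz": 0.002, "rx": 0.0, "ry": 0.0, "rz": 0.0},
    {"tx": 0.0, "ty": 0.0, "tz": 0.004, "rx": 0.0, "ry": 0.0, "rz": 0.0},
    {"tx": 0.0, "ty": 0.0, "tz": 0.004, "rx": 0.0, "ry": 0.0, "rz": 0.0},
  ],
)

```text
clock: 8.88
eef_pos: [0.5747, -0.0475, 0.0838]
eef_rot: [-0.001, 0.768, 0.64, -0.003]
wrist_force: [-9.5, 1.5, 10.5]
grip_width: 0.572
grasp_force: 54.9
```

Call:
servo_tool(
  rows=[
    {"tx": 0.0, "ty": 0.0, "tz": -0.002, "rx": 0.0, "ry": 0.0, "rz": 0.0},
    {"tx": 0.0, "ty": 0.0, "tz": -0.002, "rx": 0.0, "ry": 0.0, "rz": 0.0},
    {"tx": 0.0, "ty": 0.0, "tz": -0.002, "rx": 0.0, "ry": 0.0, "rz": 0.0},
    {"tx": 0.0, "ty": 0.0, "tz": -0.002, "rx": 0.0, "ry": 0.0, "rz": 0.0},
    {"tx": 0.0, "ty": 0.0, "tz": -0.05, "rx": 0.0, "ry": 0.0, "rz": 0.0},
    {"tx": 0.0, "ty": 0.0, "tz": -0.15, "rx": 0.0, "ry": 0.0, "rz": 0.0},
    {"tx": 0.0, "ty": 0.0, "tz": -0.27, "rx": 0.0, "ry": 0.0, "rz": 0.0},
    {"tx": 0.0, "ty": 0.0, "tz": -0.3, "rx": 0.0, "ry": 0.0, "rz": 0.0},
  ],
  grip=1.0,
)

```text
clock: 9.88
eef_pos: [0.5772, -0.0474, 0.2376]
eef_rot: [0.003, 0.768, 0.64, -0.001]
wrist_force: [1.1, -0.7, -0.5]
grip_width: 1.004
grasp_force: 0.0
```

```bash
python3 - <<'E'
from h import *
st=env.sense()
print(psi(),st['eef_pos'],st['grip_width'])
s=cams.snapshot("side");P=cloud(s);img=s["img"];hsv=cv2.cvtColor(img,cv2.COLOR_RGB2HSV).astype(int)
b=(abs(hsv[...,0]-112)<12)&(hsv[...,1]>120)&(np.hypot(P[...,0]-.574,P[...,1]+.044)<.11)
k=b&(P[...,2]<.082);A=np.c_[P[k][:,:2]-P[k][:,:2].mean(0),np.ones(k.sum())];f=np.linalg.lstsq(A,P[k][:,2],rcond=None)[0];print("plate plane slope,z",f,rect(P[k]))
c=b&(P[...,2]>.093);print("collar",rect(P[c]),P[c].mean(0))
a=cv2.resize(img[165:245,295:385],(450,400),interpolation=cv2.INTER_CUBIC)
d=cv2.resize(img[115:195,360:430],(350,400),interpolation=cv2.INTER_CUBIC);save(np.hstack([a,d]),"placed.png")
print(goto(.503,-.330,.2,19.5))
E
```

```text
-10.402219886181387 [ 0.57724413 -0.04738053  0.23759054] 1.0041421447843921
plate plane slope,z [-0.00624352  0.00154337  0.07416097] (array([577.3, -41.8]), array([133.6,  91. ]), 79.6)
collar (array([576.5, -30.3]), array([83.5, 55.1]), 81.7) [ 0.57342292 -0.04159424  0.09685166]
(array([-0.5824, -0.0439,  0.0769]), array([ 0.0003,  0.0015, -0.1661]))
```

View pics/placed.png

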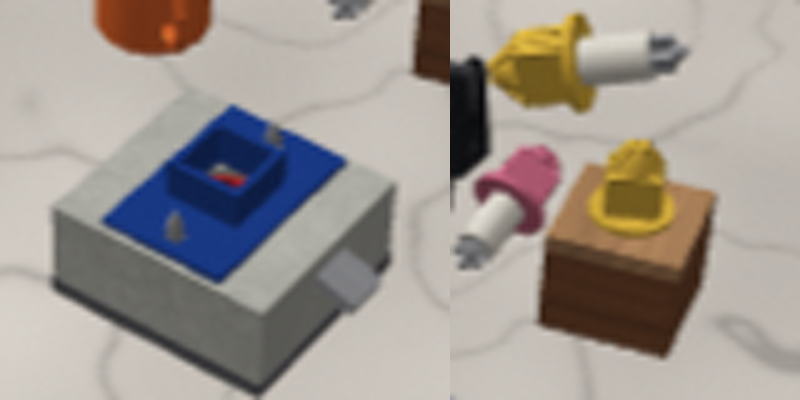

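The plate sits flush, with both pins showing at crop (177,225) and (273,132). The bigger yellow look-alike has tipped over on its own behind the box. I'll leave it there. Next is the reamer.

Call:
servo_tool(
  rows=[
    {"tx": -0.1, "ty": 0.0, "tz": 0.0, "rx": 0.0, "ry": 0.0, "rz": -0.04},
    {"tx": -0.22, "ty": 0.0, "tz": 0.0, "rx": 0.0, "ry": 0.0, "rz": -0.08},
    {"tx": -0.34, "ty": -0.02, "tz": 0.0, "rx": 0.0, "ry": 0.0, "rz": -0.12},
    {"tx": -0.46, "ty": -0.03, "tz": 0.03, "rx": 0.0, "ry": 0.0, "rz": -0.16},
    {"tx": -0.55, "ty": -0.04, "tz": 0.06, "rx": 0.0, "ry": 0.0, "rz": -0.166},
    {"tx": -0.582, "ty": -0.044, "tz": 0.08, "rx": 0.0, "ry": 0.0, "rz": -0.166},
    {"tx": -0.582, "ty": -0.044, "tz": 0.08, "rx": 0.0, "ry": 0.0, "rz": -0.166},
  ],
)

```text
clock: 10.8
eef_pos: [0.5007, -0.3294, 0.1915]
eef_rot: [-0.003, 0.578, 0.816, -0.003]
wrist_force: [0.4, 0.3, -0.5]
grip_width: 0.999
grasp_force: 0.0
```

```bash
python3 - <<'E'
from h import *
st=env.sense()
print(psi(),st['eef_pos'],goto(.503,-.3305,.086,19.5))
s=cams.snapshot("side");P=cloud(s);img=s["img"];hsv=cv2.cvtColor(img,cv2.COLOR_RGB2HSV).astype(int)
k=(abs(hsv[...,0]-25)<8)&(hsv[...,1]>150)&(np.hypot(P[...,0]-.503,P[...,1]+.328)<.045)&(P[...,2]>.09)&(P[...,2]<.115)
print("block",k.sum(),rect(P[k]))
E
```

```text
19.39283506067754 [ 0.50065781 -0.32939495  0.19145075] (array([-0.0041,  0.0055,  0.2109]), array([-0.0028, -0.0006, -0.0006]))
block 89 (array([ 503.6, -315.6]), array([20.4, 41. ]), 80.5)
```

Call:
servo_tool(
  rows=[
    {"tx": -0.002, "ty": 0.002, "tz": 0.1, "rx": 0.0, "ry": 0.0, "rz": 0.0},
    {"tx": -0.002, "ty": 0.002, "tz": 0.16, "rx": 0.0, "ry": 0.0, "rz": 0.0},
    {"tx": -0.002, "ty": 0.002, "tz": 0.19, "rx": 0.0, "ry": 0.0, "rz": 0.0},
    {"tx": -0.002, "ty": 0.002, "tz": 0.19, "rx": 0.0, "ry": 0.0, "rz": 0.0},
    {"tx": -0.002, "ty": 0.002, "tz": 0.19, "rx": 0.0, "ry": 0.0, "rz": 0.0},
  ],
)

```text
clock: 11.48
eef_pos: [0.5031, -0.3307, 0.1008]
eef_rot: [0.0, 0.577, 0.817, -0.003]
wrist_force: [-0.4, 0.1, 0.2]
grip_width: 0.998
grasp_force: 0.0
```

```bash
python3 - <<'E'
from h import *
st=env.sense()
print(psi(),st['eef_pos'],goto(.503,-.3305,.086,19.5))
E
```

```text
19.508901600259478 [ 0.50314153 -0.33070492  0.10080514] (array([0.0006, 0.    , 0.0296]), array([-0.0016,  0.0013,  0.0001]))
```

Call:
servo_tool(
  rows=[
    {"tx": 0.0, "ty": 0.0, "tz": 0.02, "rx": 0.0, "ry": 0.0, "rz": 0.0},
    {"tx": 0.0, "ty": 0.0, "tz": 0.03, "rx": 0.0, "ry": 0.0, "rz": 0.0},
    {"tx": 0.0, "ty": 0.0, "tz": 0.03, "rx": 0.0, "ry": 0.0, "rz": 0.0},
  ],
)

```text
clock: 11.85
eef_pos: [0.5017, -0.3304, 0.083]
eef_rot: [-0.002, 0.577, 0.816, -0.003]
wrist_force: [-0.5, 0.5, 0.2]
grip_width: 0.998
grasp_force: 0.0
```

Call:
servo_tool(
  rows=[
    {"tx": 0.0, "ty": 0.0, "tz": 0.0, "rx": 0.0, "ry": 0.0, "rz": 0.0},
    {"tx": 0.0, "ty": 0.0, "tz": 0.0, "rx": 0.0, "ry": 0.0, "rz": 0.0},
    {"tx": 0.0, "ty": 0.0, "tz": 0.0, "rx": 0.0, "ry": 0.0, "rz": 0.0},
    {"tx": 0.0, "ty": 0.0, "tz": 0.0, "rx": 0.0, "ry": 0.0, "rz": 0.0},
    {"tx": 0.0, "ty": 0.0, "tz": 0.0, "rx": 0.0, "ry": 0.0, "rz": 0.0},
    {"tx": 0.0, "ty": 0.0, "tz": 0.0, "rx": 0.0, "ry": 0.0, "rz": 0.0},
  ],
  grip=0.0,
  newtons=80,
)

```text
clock: 12.6
eef_pos: [0.5023, -0.3308, 0.0844]
eef_rot: [-0.001, 0.577, 0.817, -0.003]
wrist_force: [1.0, -0.8, 4.8]
grip_width: 0.406
grasp_force: 80.3
```

Call:
servo_tool(
  rows=[
    {"tx": 0.0, "ty": 0.0, "tz": -0.03, "rx": 0.0, "ry": 0.0, "rz": 0.0},
    {"tx": 0.0, "ty": 0.0, "tz": -0.1, "rx": 0.0, "ry": 0.0, "rz": 0.0},
    {"tx": 0.0, "ty": 0.0, "tz": -0.2, "rx": 0.0, "ry": 0.0, "rz": 0.0},
    {"tx": 0.0, "ty": 0.0, "tz": -0.28, "rx": 0.0, "ry": 0.0, "rz": 0.0},
    {"tx": 0.0, "ty": 0.0, "tz": -0.28, "rx": 0.0, "ry": 0.0, "rz": 0.0},
    {"tx": 0.0, "ty": 0.0, "tz": -0.28, "rx": 0.0, "ry": 0.0, "rz": 0.0},
  ],
)

```text
clock: 13.35
eef_pos: [0.5025, -0.3298, 0.2226]
eef_rot: [-0.002, 0.577, 0.817, -0.003]
wrist_force: [0.1, -0.4, -0.8]
grip_width: 0.404
grasp_force: 79.9
```

```bash
python3 - <<'E'
from h import *
st=env.sense()
print(psi(),st['eef_pos'],st["grip_width"],st['wrist_force'],goto(.5745,-.047,.2,19.3))
s=cams.snapshot("side");img=s["img"];P=cloud(s)
c=np.array(s["R"])@np.array(st["eef_pos"])+np.array(s["t"]);q=c[:2]/c[2];K=np.array(s["intrinsics"]);u,v=(q*[K[0,0],K[1,1]]+K[:2,2]).astype(int)
print(u,v);save(cv2.resize(img[v-40:v+60,u-50:u+50],(500,500),interpolation=cv2.INTER_CUBIC),"held.png")
E
```

```text
19.477816218920935 [ 0.50245924 -0.32977952  0.22264701] 0.4041400862517839 [ 0.11690826 -0.41720994 -0.81394265] (array([0.4851, 0.3248, 0.0428]), array([-0.0025, -0.0001,  0.001 ]))
401 117
```

View pics/held.png

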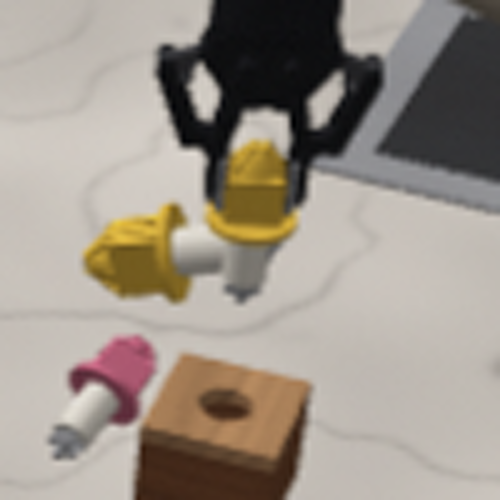

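Call:
servo_tool(
  rows=[
    {"tx": 0.08, "ty": 0.053, "tz": 0.0, "rx": 0.0, "ry": 0.0, "rz": 0.0},
    {"tx": 0.17, "ty": 0.114, "tz": 0.0, "rx": -0.002, "ry": 0.0, "rz": 0.0},
    {"tx": 0.26, "ty": 0.174, "tz": 0.0, "rx": -0.002, "ry": 0.0, "rz": 0.0},
    {"tx": 0.35, "ty": 0.234, "tz": 0.0, "rx": -0.002, "ry": 0.0, "rz": 0.0},
    {"tx": 0.43, "ty": 0.288, "tz": 0.0, "rx": -0.002, "ry": 0.0, "rz": 0.0},
    {"tx": 0.475, "ty": 0.318, "tz": 0.02, "rx": -0.002, "ry": 0.0, "rz": 0.0},
    {"tx": 0.485, "ty": 0.325, "tz": 0.03, "rx": -0.002, "ry": 0.0, "rz": 0.001},
    {"tx": 0.485, "ty": 0.325, "tz": 0.04, "rx": -0.002, "ry": 0.0, "rz": 0.001},
  ],
)

```text
clock: 14.4
eef_pos: [0.5747, -0.0476, 0.201]
eef_rot: [-0.0, 0.579, 0.816, -0.001]
wrist_force: [-0.0, -0.3, -0.4]
grip_width: 0.404
grasp_force: 79.9
```

Call:
servo_tool(
  rows=[
    {"tx": 0.0, "ty": 0.0, "tz": 0.0, "rx": 0.0, "ry": 0.0, "rz": 0.0},
    {"tx": 0.0, "ty": 0.0, "tz": 0.0, "rx": 0.0, "ry": 0.0, "rz": 0.0},
  ],
)

```text
clock: 14.65
eef_pos: [0.575, -0.0483, 0.2025]
eef_rot: [0.001, 0.579, 0.815, -0.001]
wrist_force: [-0.3, -0.4, -0.4]
grip_width: 0.413
grasp_force: 79.9
```

```bash
python3 - <<'E'
from h import *
st=env.sense()
print(psi(),st['eef_pos'],goto(.5743,-.0472,.145,19.3))
s=cams.snapshot("side");img=s["img"];P=cloud(s);hsv=cv2.cvtColor(img,cv2.COLOR_RGB2HSV).astype(int)
# neck axis in side view vs. expected from tcp
R,t,K=map(np.array,(s["R"],s["t"],s["intrinsics"]))
def pr(X):
    c=R@np.array(X)+t;q=c[:2]/c[2];q=q*(1+s["k1"]*(q@q));return q*[K[0,0],K[1,1]]+K[:2,2]
p=np.array(st["eef_pos"]);print("tip px pred",pr(p-[0,0,.0694]),"shoulder",pr(p-[0,0,.0494]),"skirt",pr(p-[0,0,.007]),"socket",pr([.5743,-.0472,.07]))
u,v=pr(p-[0,0,.05]).astype(int)
y=(abs(hsv[...,0]-25)<8)&(hsv[...,1]>150);y[:v-40]=0;y[v+40:]=0;y[:,:u-40]=0;y[:,u+40:]=0
vv,uu=np.nonzero(y);print("yellow u range",uu.min(),uu.max(),"v",vv.min(),vv.max(),"origin crop",u-40,v-40)
save(cv2.resize(img[v-40:v+40,u-40:u+40],(560,560),interpolation=cv2.INTER_CUBIC),"above.png")
E
```

```text
19.21642883920121 [ 0.57502533 -0.04832106  0.20251416] (array([ 0.0028, -0.0006,  0.115 ]), array([-0.0001,  0.0005, -0.0005]))
tip px pred [341.20711883 185.70614646] shoulder [341.40247436 180.27383484] skirt [341.8294508  168.41047447] socket [340.67919253 202.50049493]
yellow u range 332 350 v 153 175 origin crop 301 140
```

View pics/above.png

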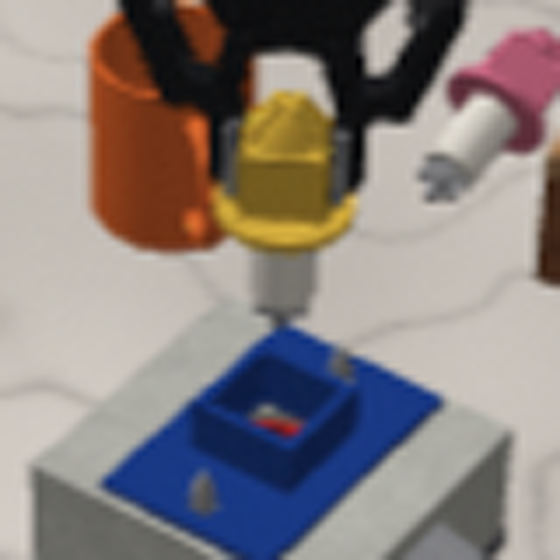

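Call:
servo_tool(
  rows=[
    {"tx": 0.002, "ty": 0.0, "tz": 0.03, "rx": 0.0, "ry": 0.0, "rz": 0.0},
    {"tx": 0.002, "ty": 0.0, "tz": 0.07, "rx": 0.0, "ry": 0.0, "rz": 0.0},
    {"tx": 0.002, "ty": 0.0, "tz": 0.1, "rx": 0.0, "ry": 0.0, "rz": 0.0},
    {"tx": 0.002, "ty": 0.0, "tz": 0.12, "rx": 0.0, "ry": 0.0, "rz": 0.0},
    {"tx": 0.002, "ty": 0.0, "tz": 0.13, "rx": 0.0, "ry": 0.0, "rz": 0.0},
    {"tx": 0.002, "ty": 0.0, "tz": 0.13, "rx": 0.0, "ry": 0.0, "rz": 0.0},
  ],
)

```text
clock: 15.45
eef_pos: [0.5748, -0.0465, 0.1373]
eef_rot: [0.0, 0.579, 0.816, -0.001]
wrist_force: [-0.4, 0.6, -0.2]
grip_width: 0.407
grasp_force: 79.9
```

Call:
servo_tool(
  rows=[
    {"tx": 0.0, "ty": 0.0, "tz": 0.005, "rx": 0.0, "ry": 0.0, "rz": 0.0},
    {"tx": 0.0, "ty": 0.0, "tz": 0.01, "rx": 0.0, "ry": 0.0, "rz": 0.0},
    {"tx": 0.0, "ty": 0.0, "tz": 0.015, "rx": 0.0, "ry": 0.0, "rz": 0.0},
    {"tx": 0.0, "ty": 0.0, "tz": 0.018, "rx": 0.0, "ry": 0.0, "rz": 0.0},
    {"tx": 0.0, "ty": 0.0, "tz": 0.018, "rx": 0.0, "ry": 0.0, "rz": 0.0},
  ],
)

```text
clock: 16.08
eef_pos: [0.5747, -0.0465, 0.1281]
eef_rot: [0.0, 0.579, 0.816, -0.001]
wrist_force: [0.0, 0.6, -1.0]
grip_width: 0.406
grasp_force: 79.9
```

Call:
servo_tool(
  rows=[
    {"tx": 0.0, "ty": 0.0, "tz": 0.004, "rx": 0.0, "ry": 0.0, "rz": 0.0},
    {"tx": 0.0, "ty": 0.0, "tz": 0.008, "rx": 0.0, "ry": 0.0, "rz": 0.0},
    {"tx": 0.0, "ty": 0.0, "tz": 0.012, "rx": 0.0, "ry": 0.0, "rz": 0.0},
    {"tx": 0.0, "ty": 0.0, "tz": 0.014, "rx": 0.0, "ry": 0.0, "rz": 0.0},
    {"tx": 0.0, "ty": 0.0, "tz": 0.014, "rx": 0.0, "ry": 0.0, "rz": 0.0},
  ],
)

```text
clock: 16.7
eef_pos: [0.5747, -0.0465, 0.1212]
eef_rot: [0.0, 0.579, 0.816, -0.001]
wrist_force: [1.2, 1.4, -0.7]
grip_width: 0.411
grasp_force: 80.0
```

Call:
servo_tool(
  rows=[
    {"tx": 0.0, "ty": 0.0, "tz": 0.003, "rx": 0.0, "ry": 0.0, "rz": 0.0},
    {"tx": 0.0, "ty": 0.0, "tz": 0.006, "rx": 0.0, "ry": 0.0, "rz": 0.0},
    {"tx": 0.0, "ty": 0.0, "tz": 0.009, "rx": 0.0, "ry": 0.0, "rz": 0.0},
    {"tx": 0.0, "ty": 0.0, "tz": 0.009, "rx": 0.0, "ry": 0.0, "rz": 0.0},
    {"tx": 0.0, "ty": 0.0, "tz": 0.009, "rx": 0.0, "ry": 0.0, "rz": 0.0},
  ],
)

```text
clock: 17.32
eef_pos: [0.5749, -0.0466, 0.1172]
eef_rot: [0.001, 0.579, 0.816, -0.001]
wrist_force: [-1.3, 1.6, 4.0]
grip_width: 0.408
grasp_force: 80.6
```

Call:
servo_tool(
  rows=[
    {"tx": 0.0, "ty": 0.0, "tz": 0.004, "rx": 0.0, "ry": 0.0, "rz": 0.0},
    {"tx": 0.0, "ty": 0.0, "tz": 0.008, "rx": 0.0, "ry": 0.0, "rz": 0.0},
    {"tx": 0.0, "ty": 0.0, "tz": 0.011, "rx": 0.0, "ry": 0.0, "rz": 0.0},
    {"tx": 0.0, "ty": 0.0, "tz": 0.012, "rx": 0.0, "ry": 0.0, "rz": 0.0},
    {"tx": 0.0, "ty": 0.0, "tz": 0.012, "rx": 0.0, "ry": 0.0, "rz": 0.0},
  ],
)

```text
clock: 17.95
eef_pos: [0.575, -0.0466, 0.112]
eef_rot: [0.001, 0.579, 0.816, -0.0]
wrist_force: [-2.6, 0.7, 9.4]
grip_width: 0.404
grasp_force: 81.3
```

Call:
servo_tool(
  rows=[
    {"tx": 0.0, "ty": 0.0, "tz": 0.002, "rx": 0.0, "ry": 0.0, "rz": 0.0},
    {"tx": 0.0, "ty": 0.0, "tz": 0.002, "rx": 0.0, "ry": 0.0, "rz": 0.0},
    {"tx": 0.0, "ty": 0.0, "tz": 0.002, "rx": 0.0, "ry": 0.0, "rz": 0.0},
  ],
)

```text
clock: 18.32
eef_pos: [0.575, -0.0466, 0.1112]
eef_rot: [0.001, 0.579, 0.816, -0.0]
wrist_force: [-4.1, 1.2, 9.3]
grip_width: 0.406
grasp_force: 81.5
```

```bash
python3 - <<'E'
from h import *
st=env.sense();print(st["eef_pos"],st["wrist_force"],st["ft_torque"],st["grasp_force"])
s=cams.snapshot("side");img=s["img"];save(cv2.resize(img[145:235,295:385],(560,560),interpolation=cv2.INTER_CUBIC),"end.png")
E
```

```text
[ 0.57497924 -0.04660058  0.11123819] [-4.08122612  1.17718109  9.32970507] [ 0.17676134  0.9545271  -0.04256389] 81.48250222206116
```

View pics/end.png

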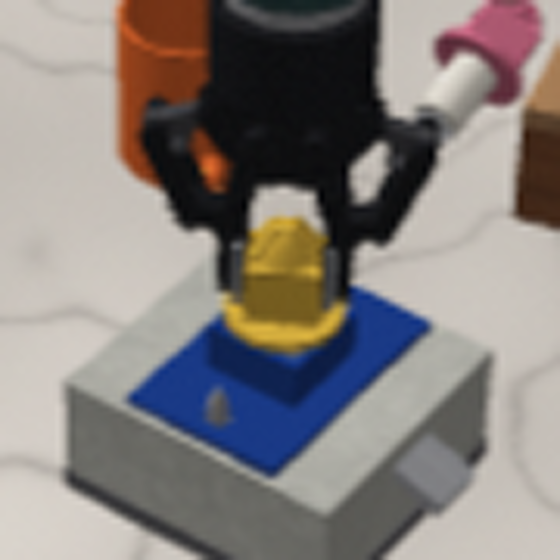

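The reamer is seated, with its skirt just above the collar at crop (287,330). The plate is flush, and the push is about 10 N, or roughly 6 mm of switch travel. I'm handing it in.

```bash
python3 -c "
from h import *
print(env.finish_job())"
```

```text
the job is handed in; nothing more can be done
None
```

The job is handed in at about 18 s: the plate is flush on its pins, and the reamer is meshed, home, still gripped and held down about 6 mm on the start switch, judging by the push force; the large yellow look-alike tipped over by itself before the arm's first move, and I left it alone.

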